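Alternate the tabs of a clutch pack on its splined hub

ROBOT

A 6-joint arm with a two-finger parallel gripper is mounted at the origin on a cart in front of the work surface, level with it; the furniture and walls round the work are solid. World frame = base frame: x ahead of the robot, y to its left, z up, the work surface at z = 0. Lengths are in m, angles in rad, forces in N, time in s.
With the tool pointing down it reaches from about 0.3 to 0.875 m from the base axis. Payload 6.4 kg.
Tool frame: the origin (TCP) lies midway between the tips of the shut fingers; the grasp point (between the pads) lies 19 mm behind it; z points along the fingers, y is the line along which they close (so a half turn about z gives the same grasp; the last joint's range is limited). The gripper opens to 85 mm and grips with 20 to 120 N. Pads are 22 mm wide; open, the fingers measure 114 mm over their backs; the gripper's body (76 mm by 85 mm) begins 54 mm behind the grasp point. The pads swing forward as they close: fully open they stand 13 mm farther back than shut.
Start: joints at [-1.374, 0.181, 1.607, -0, 1.354, -0.206], TCP at [0.225, -0.529, 0.231] pointing down, gripper open.
Joint ranges: [-2.99, 2.99], [-0.89, 2.07], [0.3, 2.58], [-1.14, 4.28], [0, 2.63], [-3.12, 3.12]. Speed limits (rad/s): [2.57, 2.57, 3.01, 3.14, 3.14, 3.14].

INTERFACE

Orientations are given as a unit quaternion [w, x, y, z].
In Python, from bench import ctrl gives the robot as it stands.
- The arm moves only by the tool drive_tool, never from a script. Its argument "plan" is a list that holds one entry, the list of rows, each a list of 4 numbers: the shift along the tool's x, y, z scaled (see below), then the turn about the tool's z scaled (see below). In form: [[[x, y, z, roll], ...]]. A call has 1 to 12 rows; each row is the pose to reach, as a shift and turn from the pose commanded when the call began, along the tool's axes at that moment, turning the shorter way round; what a row does not reach only later rows make up. The controller multiplies each number of a shift by 400 mm and each number of a turn by 180 degrees. A row lasts 1/12 s, in which the tool goes at most 41.7 mm and 7.16 degrees, less where a joint would pass 70% of its speed; a pose out of reach is approached as far as the arm can. A call with a number of a shift or a turn outside -1 to 1 is refused whole. A call with a gripper value outside its range is refused whole. "jaw" is the closure, from 0 (fully open) to 1 (shut), set as the call begins (left out, the last holds). The fingers move at their own pace and stop on an object; the grip force is fixed at half the most. Time passes only in rows, so rows that repeat a pose let the fingers close. It gives the time, the measured TCP pose, the force, the opening and the grip force at its end, in the units of the state.
- ctrl.get_obs(): the state, without advancing time (a new reading comes with each control period).
- ctrl.camera(name): name is "side" or "top"; returns (picture, depth): 420x560x3 uint8, red, green, blue; 420x560 float32, m along the optical axis (not along the pixel's ray), 0 where there is no reading.
- ctrl.camera_info(name): a dict with "camera_matrix" (3x3 intrinsics, pixels), "R" (3x3) and "t" (3): a world point X has camera coordinates R X + t. Camera axes: x right, y down, z forward; pixel columns grow to the right and rows downward; lengths in m; the calibration is good to about 2 mm. A picture is of the moment at which its call begins. camera_info takes no time and is no camera call.
- ctrl.hand_in(): hands the job in; it is judged then, once.
The state is a dict: "time_s": time; "q": joint angles; "dq": joint speeds; "joint_efforts": joint torques, N m; "eef_pos": TCP position; "eef_rot": TCP orientation; "wrist_force": force on the tool from outside, world axes, zero at the start; "torque": the same for the moment, N m; "opening": opening from 0.0 (shut) to 1.0 (fully open); "grasp_force": force on a finger pad.
Only numpy, scipy, OpenCV 4.12 (cv2) and the standard library are available. Lean on these libraries where they do the work, as an engineer would, in place of code of your own. Each camera call takes 0.05 s, during which the arm holds its last target. There are 200 camera calls.

TASK

Finish the small clutch pack on the splined hub. The copper disc sits on top of the splines: without lifting it off the hub, push its tab round until the disc drops fully home with its tab opposite the dark backing plate's tab. Then fit the loose steel plate over the hub, fully home flat on the copper disc, with its tab opposite the copper disc's tab (directly above the backing plate's tab), and leave the tape rolls, vial and screwdriver where they are.

Things in the scene. Friction and masses are not known exactly. Their poses are not given: they have to be found in the camera images.
- hub: Upright splined hub bolted to the table, cannot move. Origin: centre of its underside on the table; z is its axis, +x points along the dark backing plate's tab. Aluminium base disc 100 mm across to z 12 mm (four bolt heads to 16); dark steel backing plate 62 mm across, top at z 30 mm: the copper disc must lie on it. Splines and nose above: see the other entries.
- hub_tab (a point): Middle of the end edge of the backing plate's tab: dark steel, 20 mm wide, reaching 62 mm from the hub axis along the hub's +x, top at z 30 mm, a dark dot near its end.
- hub_splines (a point): Axis at the top of the bright splines, z 48 mm (from z 30): core 30 mm across, six 6 mm wide teeth, 43 mm over facing pairs, at 0, 59 and 105 degrees anticlockwise from the hub's +x, and half a turn on. A plate (same face up) slides down, with 1 to 2 mm play, only when its +x lies along the hub's +x or -x within about 4 degrees; else it rests on the teeth and turns freely.
- hub_nose (a point): Top of the hub, z 74 mm, on its axis: plain round nose 30 mm across above the splines, its last 5 mm tapered; centres a plate with 1 mm play all round.
- copper_disc: Copper-coloured toothed disc: ring 60 mm across, 6 mm thick, 60-120 g; origin at its centre, half thickness. A 20 mm wide tab points along its +x to radius 62 mm. Flat-ended lugs on +-y, 64 mm over their parallel flats (26 mm long). Bore 32 mm between teeth, with six slots 9.5 mm wide, 47 mm across facing slots, matching the hub. At hub z 51 mm at the start, 33 mm when home.
- copper_tab (a point): Middle of the end edge of the copper disc's tab (a dark dot near it). At the start the tab is 0.8 to 2.6 rad anticlockwise, seen from above, of the backing plate's tab; pushing it a further 0.5 to 2.4 rad anticlockwise brings it to the far side of the hub from the backing plate tab.
- steel_plate: Bright steel plate, flat on the table; same shape: ring 60 mm across, 6 mm thick, 60-120 g; origin at its centre, half thickness. A 20 mm wide tab points along its +x to radius 62 mm. Flat-ended lugs on +-y, 64 mm over their parallel flats (26 mm long). Bore 32 mm between teeth, with six slots 9.5 mm wide, 47 mm across facing slots, matching the hub. At hub z 39 mm when home.
- steel_tab (a point): Middle of the end edge of the steel plate's tab (a dark dot near it).
- black_tape: Bystander, loose: a roll of black insulating tape, 55 mm across, 19 mm high. Origin: centre of its underside.
- paper_tape: Bystander, loose: a roll of cream masking tape, 98 mm across, 25 mm high. Origin: centre of its underside.
- vial: Bystander, loose: a small glass vial with a black cap, 25 mm across, 62 mm high. Origin: centre of its underside.
- screwdriver: Bystander, loose: a 138 mm screwdriver with a yellow handle, lying flat, 19 mm high. Origin: centre of its underside.

How it is judged:
On the way, in this order (a step that is already met when the one before it is completed fails the run):
1. the copper disc lies fully home on the backing plate, its tab opposite the backing plate's tab (z of copper_disc in the frame of hub between 0.03 and 0.036 m and z of copper_tab in the frame of hub between 0.028 and 0.038 m and horizontal distance between copper_disc and hub below 0.005 m and x of copper_tab in the frame of hub below -0.055 m), for 0.2 s.
2. the steel plate lies fully home on the copper disc, its tab above the backing plate's tab (z of steel_plate in the frame of hub between 0.036 and 0.042 m and z of steel_tab in the frame of hub between 0.034 and 0.044 m and horizontal distance between steel_plate and hub below 0.005 m and x of steel_tab in the frame of hub above 0.055 m), for 0.2 s.
At the end, for the whole second after the job is handed in: Both plates at rest on the splines: copper disc's centre within 3 mm of its home height (33 mm above the table), tab tip within 5 mm of it and pointing opposite the backing plate's tab; steel plate the same at 39 mm with its tab above the backing plate's tab; both centred on the hub within 5 mm (all of step 1 and all of step 2 and linear speed of each of copper_disc, steel_plate below 0.02 m/s); the robot touches nothing.
It fails at once if the copper disc is lifted off the hub (z of copper_disc in the frame of hub above 0.075 m or horizontal distance between copper_disc and hub above 0.015 m).
It fails at once if a bystander (tape roll, vial, screwdriver) is moved by more than 25 mm (distance of any of black_tape, paper_tape, vial, screwdriver from where it was at the start of the episode above 0.025 m).
It also fails if it takes over 67 s, if anything falls off the work surface, if the arm or the gripper's body presses on something with over 40 N, if the wrist force passes 120 N, or if a joint passes its speed limit or range.

## Working session

There is one attempt and no reset: what is moved stays moved. The work goes in short steps, Python scripts to look and compute and a tool call to move; the robot and the scene stay as the last step left them, time stands still between calls to the robot, and variables do not carry over. Pictures are saved under pics/ and viewed, at most 10 in all, crops included, and the job is handed in when it is done.

Besides the shell and the picture viewer there is one more tool, called after "Call:" by a JSON object that holds its "fn" and its "kwargs", one argument or row to a line. drive_tool: Moves the arm, as the interface text tells. Its arguments: {"type":"object","properties":{"plan":{"type":"array"},"jaw":{"type":"number"}},"required":["plan"]}

```bash
mkdir -p pics
cat > h.py <<'E'
import numpy as np, cv2
from bench import ctrl
def shot(n,f):
    p,d=ctrl.camera(n); cv2.imwrite(f'pics/{f}.png',cv2.cvtColor(p,cv2.COLOR_RGB2BGR)); np.save(f'pics/{f}.npy',d); return p,d
def atz(n,u,v,z):
    i=ctrl.camera_info(n);K=np.array(i['camera_matrix']);R=np.array(i['R']);t=np.array(i['t'])
    r=R.T@np.linalg.inv(K)@[u,v,1.];c=-R.T@t
    return c+r*(z-c[2])/r[2]
def pt(n,u,v,d):
    i=ctrl.camera_info(n);K=np.array(i['camera_matrix']);R=np.array(i['R']);t=np.array(i['t'])
    return R.T@(np.linalg.inv(K)@[u,v,1.]*d-t)
def cloud(n,d):
    i=ctrl.camera_info(n);K=np.array(i['camera_matrix']);R=np.array(i['R']);t=np.array(i['t'])
    v,u=np.mgrid[:d.shape[0],:d.shape[1]]
    P=np.stack([(u-K[0,2])/K[0,0]*d,(v-K[1,2])/K[1,1]*d,d],-1)-t
    return P@R
E
python3 - <<'E'
from h import *
a,_=shot('top','t0');b,_=shot('side','s0')
print(ctrl.get_obs())
for n in('top','side'):
    i=ctrl.camera_info(n);print(n,-np.array(i['R']).T@i['t'],i['R'])
E
```

```text
{'time_s': 0.1, 'q': array([-1.37428821e+00,  1.81446693e-01,  1.60788238e+00,  7.44198499e-06,
        1.35379316e+00, -2.06266875e-01]), 'dq': array([ 0.0008908 , -0.00163818, -0.00308211,  0.00054067, -0.00017695,
        0.00054835]), 'joint_efforts': array([ 1.10849262e-03, -4.45878446e+01, -3.52239883e+01, -1.17818495e-04,
        4.21494435e-03, -2.16466145e-05]), 'eef_pos': array([ 0.22532458, -0.52849132,  0.2304979 ]), 'eef_rot': array([-7.64765635e-04,  9.79789856e-01,  2.00028130e-01,  7.36476566e-06]), 'wrist_force': array([-0.72254908,  0.26453799,  0.22978046]), 'torque': array([0.03907994, 0.00691052, 0.01867789]), 'grasp_force': 0.0, 'opening': 1.0034268640858157}
top [0.34771241 0.19872356 1.11789208] [[-1.48341338e-03 -9.99972212e-01  7.30576916e-03]
 [-9.88773485e-01  3.75129557e-04 -1.49421732e-01]
 [ 1.49414839e-01 -7.44540503e-03 -9.88746566e-01]]
side [0.47811527 1.03556321 0.6438619 ] [[-9.99978533e-01  3.90774424e-04 -6.54077180e-03]
 [ 5.66249598e-03  5.53820794e-01 -8.32616637e-01]
 [ 3.29705015e-03 -8.32635800e-01 -5.53811118e-01]]
```

View pics/t0.png

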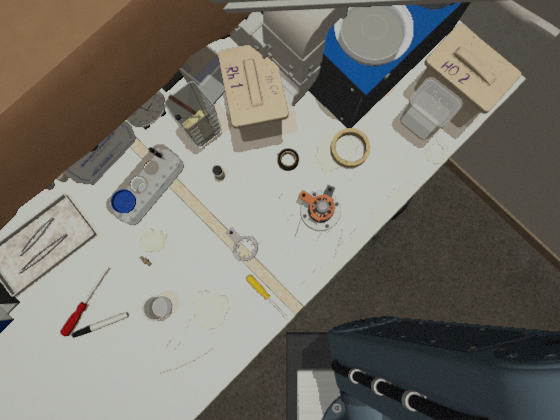

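View pics/s0.png

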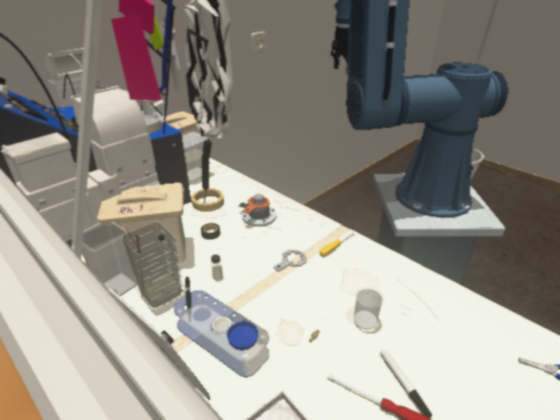

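Run:
```python
from h import *
im=cv2.imread('pics/t0.png')
a=cv2.resize(im[170:245,280:360],None,fx=7,fy=7,interpolation=cv2.INTER_CUBIC)
b=cv2.resize(im[220:270,220:270],None,fx=4.6,fy=4.6,interpolation=cv2.INTER_CUBIC)
c=np.zeros((525,800,3),np.uint8);c[:,:560]=a;c[:230,565:795]=b
cv2.imwrite('pics/c0.png',c)
d=np.load('pics/t0.npy');P=cloud('top',d)
for n,u,v in[('nose',321,207),('cop',305,197),('bk',330,190),('steel',236,236),('nose',323,205)]:print(n,P[v,u],)
```

```text
nose [0.52544058 0.10717534 0.07645503]
cop [0.55327242 0.14266725 0.05376633]
bk [0.57470677 0.08094138 0.03189572]
steel [0.46616053 0.30908655 0.00395669]
nose [0.53130662 0.10187118 0.06966001]
```

View pics/c0.png

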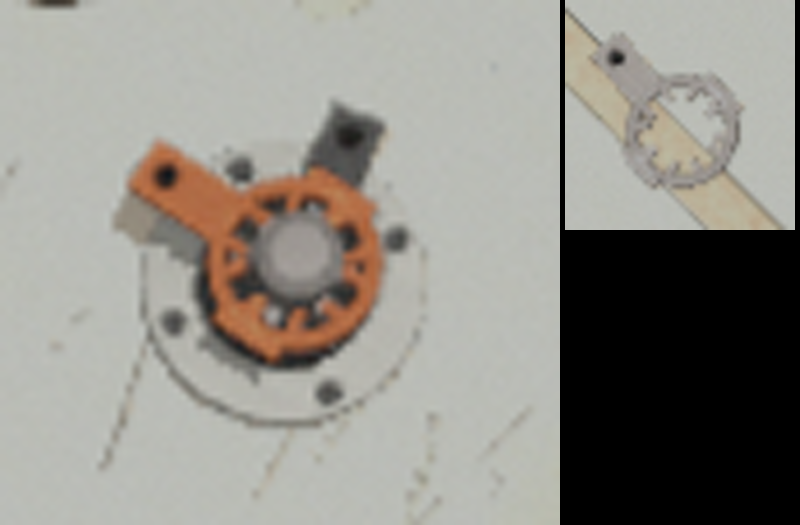

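Run:
```python
from h import *
A=lambda x,y,z:atz('top',x/7+280-.43,y/7+170-.43,z)
B=lambda x,y,z:atz('top',(x-565)/4.6+220-.4,y/4.6+220-.4,z)
n=A(298,250,.074);base=A(285,283,.012);c=A(295,263,.054);ct=A(143,168,.054);cd=A(165,177,.054);bt=A(358,110,.03);bd=A(348,136,.03)
s=B(685,130,.006);st=B(607,47,.006);sd=B(616,57,.006)
for k in 'n base c ct cd bt bd s st sd'.split():print(k,globals()[k].round(4))
ang=lambda p,o:np.degrees(np.arctan2(*(p-o)[1::-1]))
h=n
print('back',ang(bt,h),ang(bd,h),np.linalg.norm((bt-h)[:2]));print('cop',ang(ct,c),ang(cd,c),np.linalg.norm((ct-c)[:2]))
print('steel',ang(st,s),ang(sd,s),np.linalg.norm((st-s)[:2]))
print(np.linalg.norm((A(143,283,.012)-A(428,283,.012))[:2]))
# depth fits
for f,n in(('t0','top'),('s0','side')):
    P=cloud(n,np.load(f'pics/{f}.npy')).reshape(-1,3)
    m=(np.hypot(P[:,0]-h[0],P[:,1]-h[1])<.025)&(P[:,2]>.066);print(n,'nose',m.sum(),P[m].mean(0),P[m].min(0),P[m].max(0))
    m=(np.hypot(P[:,0]-s[0],P[:,1]-s[1])<.07)&(P[:,2]>.004)&(P[:,2]<.02);print(n,'steel',m.sum(),P[m].mean(0))
    for z0 in(0,):
        m=(np.hypot(P[:,0]-.45,P[:,1]-.5)<.05)&(abs(P[:,2])<.02);print('table z',P[m][:,2].mean())
im=cv2.cvtColor(cv2.imread('pics/t0.png'),cv2.COLOR_BGR2HSV)
# bystanders
for k,u,v,z in(('black',288,159,.019),('paper',350,147,.025),('vial',218,172,.062),('sd0',248,276,.01),('sd1',287,317,.01)):print(k,atz('top',u,v,z).round(3))
```

```text
n [0.5299 0.1043 0.074 ]
base [0.529  0.1034 0.012 ]
c [0.5289 0.1035 0.054 ]
ct [0.5615 0.1544 0.054 ]
cd [0.5584 0.147  0.054 ]
bt [0.5868 0.0788 0.03  ]
bd [0.5776 0.0824 0.03  ]
s [0.437 0.285 0.006]
st [0.4811 0.3268 0.006 ]
sd [0.4758 0.322  0.006 ]
back -24.103574801599205 -24.599697904401257 0.0623188375362751
cop 57.412414821807765 55.90514651631184 0.06042237138908757
steel 43.49752367941638 43.66078573839998 0.060736388547349626
0.09957163071874399
top nose 126 [0.52933198 0.10457626 0.07202526] [0.51531592 0.08986888 0.06624101] [0.54346677 0.1182239  0.07783305]
top steel 352 [0.44386305 0.29319555 0.00657487]
table z 0.00035612783461102447
side nose 57 [0.52739886 0.10742187 0.07131909] [0.51492747 0.09419454 0.0661969 ] [0.54009997 0.11997431 0.07564959]
side steel 230 [0.4407581  0.29623459 0.00572526]
table z -0.0007088534314254872
black [0.655 0.182 0.019]
paper [0.684 0.029 0.025]
vial [0.612 0.348 0.062]
sd0 [0.369 0.278 0.01 ]
sd1 [0.273 0.185 0.01 ]
```

```bash
cat >> h.py <<'E'
from scipy.spatial.transform import Rotation as Ro
def go(x,y,z,yaw):
    o=ctrl.get_obs();w=o['eef_rot'];R=Ro.from_quat([*w[1:],w[0]]).as_matrix()
    cy=np.degrees(np.arctan2(R[1,0],R[0,0]));dt=(cy-yaw+180)%360-180
    s=R.T@(np.array([x,y,z])-o['eef_pos'])
    print('t',round(o['time_s'],2),'pos',o['eef_pos'].round(4),'yaw',round(cy,2),'tilt',R[:,2].round(4),'F',o['wrist_force'].round(1),'T',o['torque'].round(2),'open',round(o['opening'],3),'g',round(o['grasp_force'],1))
    print('row',(s/.4).round(4),round(dt/180,4),'rows>=',np.linalg.norm(s)/.0417,abs(dt)/7.16)
E
python3 - <<'E'
from h import *
go(.5295,.104,.18,57)
E
```

```text
t 0.1 pos [ 0.2253 -0.5285  0.2305] yaw 23.08 tilt [-3.0e-04  1.5e-03 -1.0e+00] F [-0.7  0.3  0.2] T [0.04 0.01 0.02] open 1.003 g 0.0
row [ 1.3193 -1.1564  0.1284] -0.1885 rows>= 16.874010061586077 4.73782106872307
```

Call:
{"fn": "drive_tool", "kwargs": {
  "plan": [
    [[0.66, -0.58, 0.064, -0.1885], [0.66, -0.58, 0.064, -0.1885], [0.66, -0.58, 0.064, -0.1885], [0.66, -0.58, 0.064, -0.1885], [0.66, -0.58, 0.064, -0.1885], [0.66, -0.58, 0.064, -0.1885], [0.66, -0.58, 0.064, -0.1885], [0.66, -0.58, 0.064, -0.1885], [0.66, -0.58, 0.064, -0.1885], [0.66, -0.58, 0.064, -0.1885]]
  ],
  "jaw": 0
}}

```text
time_s: 0.93
eef_pos: [0.378, -0.2081, 0.2049]
eef_rot: [-0.001, 0.878, 0.479, 0.0]
wrist_force: [-0.0, 0.0, 0.3]
opening: 1.0
grasp_force: 0.0
```

Run:
```python
from h import *
go(.5295,.104,.12,57)
```

```text
t 0.93 pos [ 0.378  -0.2081  0.2049] yaw 57.27 tilt [-5.0e-04  2.1e-03 -1.0e+00] F [-0.   0.   0.3] T [-0.01 -0.04 -0.02] open 1.0 g 0.0
row [ 0.8609 -0.1029  0.2138] 0.0015 rows>= 8.5656112072899 0.03825206399356781
```

Call:
{"fn": "drive_tool", "kwargs": {
  "plan": [
    [[0.861, -0.103, 0.2138, 0], [0.861, -0.103, 0.2138, 0], [0.861, -0.103, 0.2138, 0], [0.861, -0.103, 0.2138, 0], [0.861, -0.103, 0.2138, 0], [0.861, -0.103, 0.2138, 0], [0.861, -0.103, 0.2138, 0], [0.861, -0.103, 0.2138, 0], [0.861, -0.103, 0.2138, 0], [0.861, -0.103, 0.2138, 0], [0.861, -0.103, 0.2138, 0]]
  ]
}}

```text
time_s: 1.85
eef_pos: [0.5301, 0.0996, 0.1192]
eef_rot: [-0.0, 0.878, 0.478, -0.001]
wrist_force: [0.3, -0.8, 0.5]
opening: 1.002
grasp_force: 0.0
```

Run:
```python
from h import *
go(.5295,.104,.036,57)
p,d=shot('side','s1');im=cv2.imread('pics/s1.png')
cv2.imwrite('pics/c1.png',cv2.resize(im[130:270,190:350],None,fx=4,fy=4,interpolation=cv2.INTER_CUBIC))
```

```text
t 1.85 pos [0.5301 0.0996 0.1192] yaw 57.14 tilt [-1.9e-03 -4.0e-04 -1.0e+00] F [ 0.3 -0.8  0.5] T [-0.04 -0.06  0.02] open 1.002 g 0.0
row [ 0.0087 -0.007   0.2079] 0.0008 rows>= 1.9973267513105517 0.01944070452061868
```

View pics/c1.png

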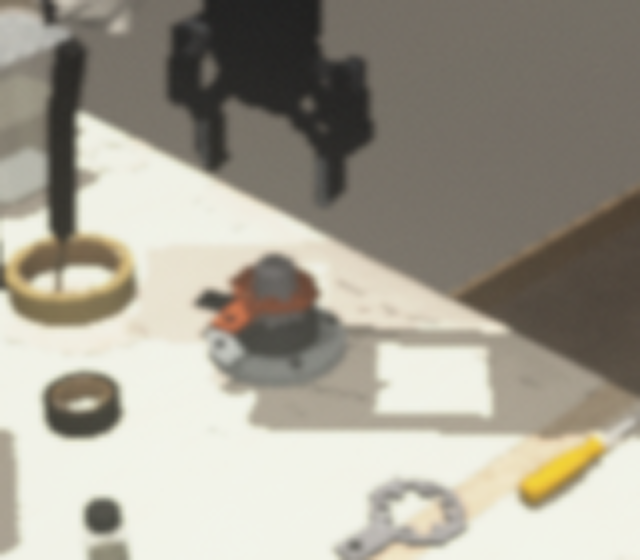

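Run:
```python
from h import *
go(.5295,.104,.036,57)
```

```text
t 1.9 pos [0.5301 0.0987 0.1196] yaw 57.05 tilt [-1.3e-03 -5.0e-04 -1.0e+00] F [-0.2 -0.1  0.3] T [-0.02  0.03  0.02] open 1.003 g 0.0
row [ 0.0105 -0.0082  0.209 ] 0.0003 rows>= 2.008941892347639 0.006986658913056902
```

Call:
{"fn": "drive_tool", "kwargs": {
  "plan": [
    [[0.0105, -0.0082, 0.1, 0], [0.0105, -0.0082, 0.16, 0], [0.0105, -0.0082, 0.224, 0], [0.0105, -0.0082, 0.224, 0], [0.0105, -0.0082, 0.224, 0], [0.0105, -0.0082, 0.224, 0]]
  ]
}}

```text
time_s: 2.4
eef_pos: [0.531, 0.1035, 0.0321]
eef_rot: [0.001, 0.879, 0.477, 0.001]
wrist_force: [-0.5, 0.2, -0.0]
opening: 1.0
grasp_force: 0.0
```

Call:
{"fn": "drive_tool", "kwargs": {
  "plan": [
    [[0, 0, 0, 0], [0, 0, 0, 0], [0, 0, 0, 0], [0, 0, 0, 0], [0, 0, 0, 0], [0, 0, 0, 0], [0, 0, 0, 0], [0, 0, 0, 0]]
  ],
  "jaw": 1
}}

```text
time_s: 3.07
eef_pos: [0.5314, 0.1042, 0.0331]
eef_rot: [0.001, 0.879, 0.477, 0.001]
wrist_force: [-2.4, -1.6, 8.6]
opening: 0.729
grasp_force: 63.0
```

Run:
```python
from h import *
go(.5295,.104,.030,57)
```

```text
t 3.07 pos [0.5314 0.1042 0.0331] yaw 57.03 tilt [ 3.3e-03 -7.0e-04 -1.0e+00] F [-2.4 -1.6  8.6] T [-0.26  0.44  0.06] open 0.729 g 63.0
row [-0.003  -0.0037  0.0077] 0.0002 rows>= 0.08709273925565805 0.004333318117325966
```

Call:
{"fn": "drive_tool", "kwargs": {
  "plan": [
    [[-0.003, -0.002, 0, -0.05], [-0.003, -0.002, 0, -0.1], [-0.003, -0.002, 0, -0.15], [-0.003, -0.002, 0, -0.2], [-0.003, -0.002, 0, -0.25], [-0.003, -0.002, 0, -0.28], [-0.003, -0.002, 0, -0.28], [-0.003, -0.002, 0, -0.28]]
  ]
}}

```text
time_s: 3.73
eef_pos: [0.5298, 0.1044, 0.033]
eef_rot: [0.001, 0.589, 0.808, 0.001]
wrist_force: [-4.0, 1.8, 9.7]
opening: 0.733
grasp_force: 64.2
```

Run:
```python
from h import *
go(.5295,.104,.033,155.7)
```

```text
t 3.73 pos [0.5298 0.1044 0.033 ] yaw 107.81 tilt [ 2.8e-03  4.0e-04 -1.0e+00] F [-4.   1.8  9.7] T [0.34 0.5  0.17] open 0.733 g 64.2
row [-0.0007 -0.001   0.0001] -0.2661 rows>= 0.012028153465428506 6.688574657672252
```

Call:
{"fn": "drive_tool", "kwargs": {
  "plan": [
    [[-0.0005, 0, 0, -0.05], [-0.0005, 0, 0, -0.1], [-0.0005, 0, 0, -0.15], [-0.0005, 0, 0, -0.2], [-0.0005, 0, 0, -0.24], [-0.0005, 0, 0, -0.266], [-0.0005, 0, 0, -0.266], [-0.0005, 0, 0, -0.266], [-0.0005, 0, 0, -0.266]]
  ]
}}

```text
time_s: 4.48
eef_pos: [0.5273, 0.1034, 0.0314]
eef_rot: [-0.001, 0.213, 0.977, -0.001]
wrist_force: [-6.7, -3.2, 4.2]
opening: 0.729
grasp_force: 66.0
```

Run:
```python
from h import *
go(.5295,.104,.033,155.7)
a,_=shot('top','t2')
im=cv2.imread('pics/t2.png');cv2.imwrite('pics/c2.png',cv2.resize(im[170:245,280:360],None,fx=7,fy=7,interpolation=cv2.INTER_CUBIC))
```

```text
t 4.48 pos [0.5273 0.1034 0.0314] yaw 155.35 tilt [-0.0025 -0.001  -1.    ] F [-6.7 -3.2  4.2] T [-0.49  1.02 -0.07] open 0.729 g 66.0
row [-0.0044  0.0037 -0.004 ] -0.002 rows>= 0.06730439100684095 0.04938396107027754
```

View pics/c2.png

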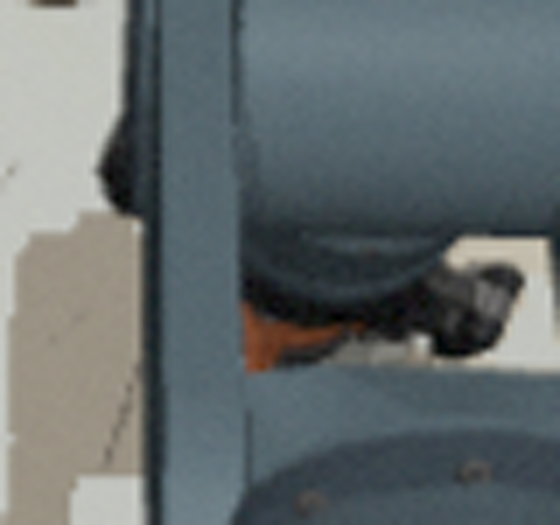

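Call:
{"fn": "drive_tool", "kwargs": {
  "plan": [
    [[-0.002, 0.001, 0, 0], [-0.002, 0.001, 0, 0], [-0.002, 0.001, 0, 0], [-0.002, 0.001, 0, 0], [-0.002, 0.001, 0, 0], [-0.002, 0.001, 0, 0]]
  ],
  "jaw": 0
}}

```text
time_s: 5.03
eef_pos: [0.5296, 0.1039, 0.0307]
eef_rot: [0.0, 0.214, 0.977, 0.0]
wrist_force: [-0.1, -0.0, -0.1]
opening: 1.002
grasp_force: 0.0
```

Run:
```python
from h import *
go(.529,.104,.2,155.7)
p,d=shot('side','s3')
P=cloud('side',d);m=(p[...,0]>1.6*p[...,2])&(p[...,0]>90)&(np.hypot(P[...,0]-.529,P[...,1]-.104)<.07)
print(m.sum(),np.percentile(P[m],[5,50,95],axis=0))
```

```text
t 5.03 pos [0.5296 0.1039 0.0307] yaw 155.29 tilt [ 3.e-04  0.e+00 -1.e+00] F [-0.1 -0.  -0.1] T [-0.06  0.03  0.  ] open 1.002 g 0.0
row [ 1.500e-03 -3.000e-04 -4.233e-01] -0.0023 rows>= 4.060079882377677 0.05698618971127464
88 [[0.47654717 0.1097536  0.03085277]
 [0.50164687 0.12386216 0.03486148]
 [0.53154929 0.13445473 0.03684674]]
```

Call:
{"fn": "drive_tool", "kwargs": {
  "plan": [
    [[0, 0, -0.1, 0], [0, 0, -0.2, 0], [0, 0, -0.25, 0], [0, 0, -0.25, -0.05], [0.3995, 0.3143, -0.2, -0.379], [0.3995, 0.3143, -0.2, -0.379], [0.3995, 0.3143, -0.2, -0.379], [0.3995, 0.3143, -0.2, -0.379], [0.3995, 0.3143, -0.2, -0.379], [0.3995, 0.3143, -0.2, -0.379], [0.3995, 0.3143, -0.2, -0.379], [0.3995, 0.3143, -0.2, -0.379]]
  ]
}}

```text
time_s: 6.08
eef_pos: [0.4361, 0.2858, 0.1104]
eef_rot: [-0.0, -0.344, 0.939, -0.0]
wrist_force: [0.4, 0.8, -0.7]
opening: 0.997
grasp_force: 0.0
```

Call:
{"fn": "drive_tool", "kwargs": {
  "plan": [
    [[0, 0, 0, -0.08], [0, 0, 0, -0.08], [0, 0, 0, -0.08], [0, 0, 0, -0.08]]
  ]
}}

```text
time_s: 6.42
eef_pos: [0.4368, 0.2848, 0.1105]
eef_rot: [-0.0, -0.454, 0.891, 0.0]
wrist_force: [0.6, 1.1, 1.0]
opening: 1.001
grasp_force: 0.0
```

Run:
```python
from h import *
go(.437,.285,.012,223.6)
shot('top','t4')
a=cv2.imread('pics/t4.png');b=cv2.imread('pics/t0.png')
q=lambda i:cv2.resize(i,None,fx=6,fy=6,interpolation=cv2.INTER_CUBIC)
cv2.imwrite('pics/c4.png',np.hstack([q(a[175:245,285:350]),q(b[222:270,220:270])]) if 0 else np.hstack([q(a[175:245,285:350]),np.vstack([q(b[222:266,222:266]),np.zeros((156,264,3),np.uint8)])]))
```

```text
t 6.42 pos [0.4368 0.2848 0.1105] yaw -126.06 tilt [-1.e-04  0.e+00 -1.e+00] F [0.6 1.1 1. ] T [-0.02  0.    0.02] open 1.001 g 0.0
row [-6.000e-04 -2.000e-04  2.463e-01] 0.0574 rows>= 2.3624171942123677 1.4440139293191314
```

View pics/c4.png

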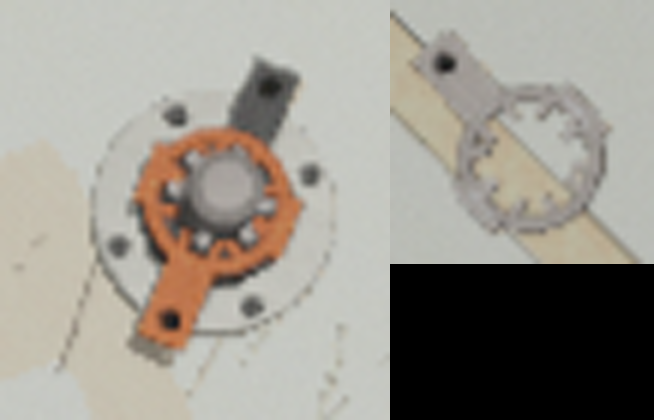

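Run:
```python
from h import *
H=lambda x,y,z:atz('top',x/6+285-.42,y/6+175-.42,z)
S=lambda x,y,z=.006:atz('top',(x-390)/6+222-.42,y/6+222-.42,z)
ang=lambda a,b:np.degrees(np.arctan2(*(a-b)[1::-1]))
print('hub yaw dots',ang(H(270,86,.03),H(169,320,.036)),'ends',ang(H(278,67,.03),H(163,339,.036)))
print('nose',H(226,184,.074),'mid of ends',(H(278,67,.03)+H(163,339,.036))/2)
print('steel',S(534,158),ang(S(445,62),S(534,158)),S(437,48),ang(S(437,50),S(534,158)))
go(.437,.285,-.006,223.6)
```

```text
hub yaw dots -23.76623278291411 ends -23.347860650360346
nose [0.52996833 0.10402221 0.074     ] mid of ends [0.5299911  0.10236185 0.033     ]
steel [0.4369128  0.28526175 0.006     ] 43.11558003753572 [0.48167991 0.32515656 0.006     ] 42.222020599513385
t 6.47 pos [0.4369 0.2848 0.1105] yaw -126.08 tilt [-1.e-04  0.e+00 -1.e+00] F [ 1.1 -0.2  0.9] T [0.01 0.01 0.03] open 0.998 g 0.0
row [-0.0006 -0.      0.2914] 0.0573 rows>= 2.7948713587189027 1.4410613314495095
```

Call:
{"fn": "drive_tool", "kwargs": {
  "plan": [
    [[0, 0, 0.1, 0.03], [0, 0, 0.2, 0.06], [0, 0, 0.26, 0.06], [0, 0, 0.2914, 0.06], [0, 0, 0.2914, 0.06], [0, 0, 0.2914, 0.06], [0, 0, 0.2914, 0.06]]
  ]
}}

```text
time_s: 7.05
eef_pos: [0.4385, 0.2854, -0.0043]
eef_rot: [0.001, -0.369, 0.929, -0.0]
wrist_force: [0.4, -0.2, 0.1]
opening: 1.001
grasp_force: 0.0
```

Call:
{"fn": "drive_tool", "kwargs": {
  "plan": [
    [[0, 0, 0, 0], [0, 0, 0, 0], [0, 0, 0, 0], [0, 0, 0, 0], [0, 0, 0, 0], [0, 0, 0, 0], [0, 0, 0, 0], [0, 0, 0, 0]]
  ],
  "jaw": 1
}}

```text
time_s: 7.72
eef_pos: [0.4384, 0.2854, -0.0036]
eef_rot: [0.002, -0.369, 0.929, -0.0]
wrist_force: [-2.3, -1.2, 10.7]
opening: 0.722
grasp_force: 62.5
```

Run:
```python
from h import *
go(.437,.285,.1,223.6)
```

```text
t 7.72 pos [ 0.4384  0.2854 -0.0036] yaw -136.66 tilt [ 0.003   0.0011 -1.    ] F [-2.3 -1.2 10.7] T [-0.2   0.49 -0.06] open 0.722 g 62.5
row [ 0.0024  0.0012 -0.2591] -0.0015 rows>= 2.485568978665361 0.03692515169014183
```

Call:
{"fn": "drive_tool", "kwargs": {
  "plan": [
    [[0, 0, -0.05, 0], [0, 0, -0.12, 0], [0, 0, -0.2, 0], [0, 0, -0.28, 0], [0, 0, -0.33, 0], [0, 0, -0.33, 0], [0, 0, -0.33, 0], [0, 0, -0.33, 0]]
  ]
}}

```text
time_s: 8.38
eef_pos: [0.4363, 0.2846, 0.1256]
eef_rot: [-0.0, -0.369, 0.929, -0.0]
wrist_force: [-0.1, -0.8, -1.6]
opening: 0.715
grasp_force: 66.1
```

Run:
```python
from h import *
p,d=shot('side','s5');im=cv2.imread('pics/s5.png')
go(.529,.104,.12,155.8)
cv2.imwrite('pics/c5.png',cv2.resize(im[120:320,210:410],None,fx=3,fy=3,interpolation=cv2.INTER_CUBIC))
```

```text
t 8.43 pos [0.4359 0.2844 0.1249] yaw -136.66 tilt [-1.9e-03 -7.0e-04 -1.0e+00] F [-0.8 -0.3 -0.4] T [0.02 0.01 0.02] open 0.717 g 66.1
row [ 0.1403 -0.4879  0.0121] 0.3752 rows>= 4.870756433026699 9.43333502343697
```

View pics/c5.png

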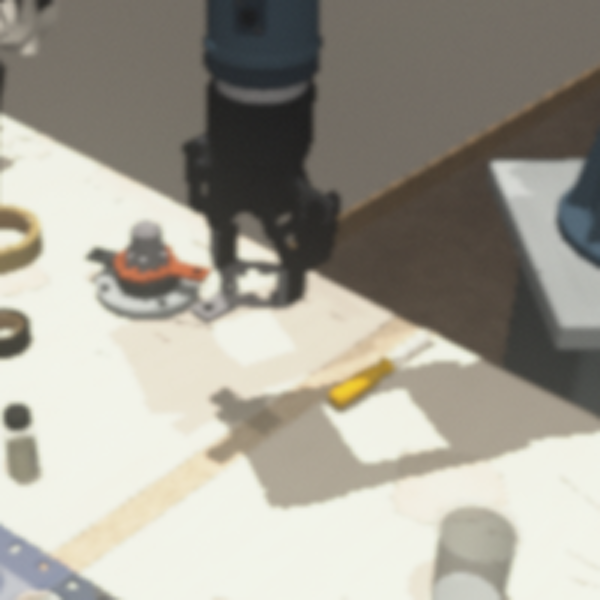

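Call:
{"fn": "drive_tool", "kwargs": {
  "plan": [
    [[0.02, -0.07, 0, 0.035], [0.04, -0.14, 0, 0.07], [0.06, -0.21, 0, 0.105], [0.08, -0.28, 0, 0.14], [0.1, -0.35, 0, 0.18], [0.12, -0.42, 0.01, 0.22], [0.135, -0.47, 0.01, 0.26], [0.1403, -0.4879, 0.012, 0.3], [0.1403, -0.4879, 0.012, 0.34], [0.1403, -0.4879, 0.012, 0.3752], [0.1403, -0.4879, 0.012, 0.3752], [0.1403, -0.4879, 0.012, 0.3752]]
  ]
}}

```text
time_s: 9.43
eef_pos: [0.529, 0.1043, 0.1197]
eef_rot: [-0.001, 0.208, 0.978, -0.0]
wrist_force: [0.5, 0.4, -1.2]
opening: 0.716
grasp_force: 66.1
```

Call:
{"fn": "drive_tool", "kwargs": {
  "plan": [
    [[0, 0, 0, 0], [0, 0, 0, 0]]
  ]
}}

```text
time_s: 9.6
eef_pos: [0.5296, 0.1046, 0.1207]
eef_rot: [-0.0, 0.208, 0.978, -0.0]
wrist_force: [1.2, 0.8, -1.3]
opening: 0.721
grasp_force: 66.1
```

Run:
```python
from h import *
go(.5295,.104,.055,155.8)
for n in('top','side'):
    p,d=shot(n,'x6'+n);P=cloud(n,d).reshape(-1,3);o=ctrl.get_obs()['eef_pos']
    m=(np.hypot(P[:,0]-o[0],P[:,1]-o[1])<.07)&(P[:,2]>.11)&(P[:,2]<.14);print(n,m.sum(),np.percentile(P[m],[2,50,98],axis=0).round(4))
im=cv2.imread('pics/x6side.png');cv2.imwrite('pics/c6.png',cv2.resize(im[130:240,200:320],None,fx=5,fy=5,interpolation=cv2.INTER_CUBIC))
```

```text
t 9.6 pos [0.5296 0.1046 0.1207] yaw 155.97 tilt [-0.001  0.    -1.   ] F [ 1.2  0.8 -1.3] T [0.   0.01 0.03] open 0.721 g 66.1
row [-0.0005 -0.0014  0.1642] 0.0009 rows>= 1.5751350278434475 0.023059583231320232
top 78 [[0.4989 0.0826 0.1259]
 [0.5053 0.1021 0.1297]
 [0.513  0.1185 0.1341]]
side 226 [[0.5    0.074  0.1243]
 [0.5252 0.0966 0.1294]
 [0.5809 0.1456 0.1392]]
```

View pics/c6.png

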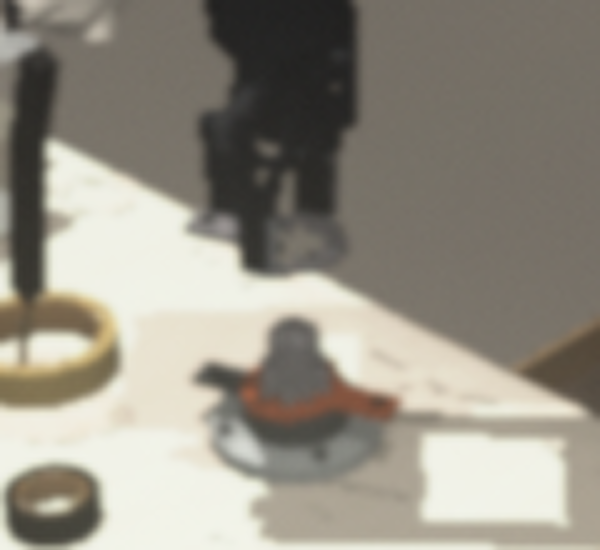

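Call:
{"fn": "drive_tool", "kwargs": {
  "plan": [
    [[-0.003, -0.001, 0.04, 0], [-0.003, -0.001, 0.08, 0], [-0.003, -0.001, 0.1, 0], [-0.003, -0.001, 0.115, 0], [-0.003, -0.001, 0.13, 0], [-0.003, -0.001, 0.147, 0], [-0.003, -0.001, 0.147, 0], [-0.003, -0.001, 0.147, 0]]
  ]
}}

```text
time_s: 10.37
eef_pos: [0.5311, 0.1021, 0.0623]
eef_rot: [0.0, 0.209, 0.978, -0.001]
wrist_force: [-0.2, -6.9, -3.6]
opening: 0.719
grasp_force: 66.6
```

Run:
```python
from h import *
go(.5306,.1036,.046,155.8)
```

```text
t 10.37 pos [0.5311 0.1021 0.0623] yaw 155.85 tilt [-0.     -0.0026 -1.    ] F [-0.2 -6.9 -3.6] T [-1.15  0.04  0.08] open 0.719 g 66.6
row [0.0027 0.0031 0.0408] 0.0003 rows>= 0.3934874070350256 0.007375308951238675
```

Call:
{"fn": "drive_tool", "kwargs": {
  "plan": [
    [[-0.001, -0.0023, 0.01, 0], [-0.001, -0.0023, 0.02, 0], [-0.001, -0.0023, 0.03, 0], [-0.001, -0.0023, 0.036, 0], [-0.001, -0.0023, 0.036, 0], [-0.001, -0.0023, 0.036, 0]]
  ]
}}

```text
time_s: 10.87
eef_pos: [0.5313, 0.1017, 0.0477]
eef_rot: [0.0, 0.209, 0.978, -0.001]
wrist_force: [0.4, -5.8, -1.6]
opening: 0.713
grasp_force: 66.8
```

Run:
```python
from h import *
go(.5306,.1036,.038,155.8)
```

```text
t 10.87 pos [0.5313 0.1017 0.0477] yaw 155.83 tilt [ 6.0e-04 -1.3e-03 -1.0e+00] F [ 0.4 -5.8 -1.6] T [-0.87 -0.09  0.06] open 0.713 g 66.8
row [0.0035 0.0036 0.0243] 0.0002 rows>= 0.23852225011780917 0.003821604444882604
```

Now onto the splines, pushing a little further in −y to unload.

Call:
{"fn": "drive_tool", "kwargs": {
  "plan": [
    [[-0.001, -0.002, 0.008, 0], [-0.001, -0.002, 0.016, 0], [-0.001, -0.002, 0.024, 0], [-0.001, -0.002, 0.026, 0], [-0.001, -0.002, 0.026, 0]]
  ]
}}

```text
time_s: 11.28
eef_pos: [0.5311, 0.1016, 0.0373]
eef_rot: [0.0, 0.209, 0.978, -0.0]
wrist_force: [0.8, -3.4, -2.1]
opening: 0.714
grasp_force: 66.9
```

Run:
```python
from h import *
go(.5306,.1036,.033,155.8)
```

```text
t 11.28 pos [0.5311 0.1016 0.0373] yaw 155.81 tilt [ 1.e-04 -1.e-04 -1.e+00] F [ 0.8 -3.4 -2.1] T [-0.51 -0.17  0.03] open 0.714 g 66.9
row [0.0032 0.0041 0.0107] 0.0001 rows>= 0.11420012302649034 0.0019433081902060971
```

Call:
{"fn": "drive_tool", "kwargs": {
  "plan": [
    [[0, -0.001, 0.008, 0], [0, -0.001, 0.008, 0], [0, -0.001, 0.008, 0]]
  ]
}}

```text
time_s: 11.53
eef_pos: [0.5308, 0.1014, 0.0342]
eef_rot: [-0.0, 0.21, 0.978, 0.0]
wrist_force: [1.8, -1.3, -3.5]
opening: 0.715
grasp_force: 66.8
```

Call:
{"fn": "drive_tool", "kwargs": {
  "plan": [
    [[0, 0, 0, 0], [0, 0, 0, 0], [0, 0, 0, 0], [0, 0, 0, 0], [0, 0, 0, 0], [0, 0, 0, 0], [0, 0, -0.05, 0], [0, 0, -0.15, 0], [0, 0, -0.25, 0], [0, 0, -0.35, 0], [0, 0, -0.35, 0]]
  ],
  "jaw": 0
}}

```text
time_s: 12.45
eef_pos: [0.536, 0.1013, 0.1834]
eef_rot: [0.007, 0.209, 0.978, 0.001]
wrist_force: [1.5, -0.1, 1.1]
opening: 0.999
grasp_force: 0.0
```

Call:
{"fn": "drive_tool", "kwargs": {
  "plan": [
    [[-0.5, 0, -0.1, 0], [-0.5, 0, -0.1, 0], [-0.5, 0, -0.1, 0], [-0.5, 0, -0.1, 0], [-0.5, 0, -0.1, 0], [-0.5, 0, -0.1, 0], [-0.5, 0, -0.1, 0]]
  ]
}}

```text
time_s: 13.03
eef_pos: [0.7143, 0.018, 0.2131]
eef_rot: [-0.0, 0.21, 0.978, 0.0]
wrist_force: [-0.3, 0.7, 0.2]
opening: 1.003
grasp_force: 0.0
```

Run:
```python
from h import *
go(.5306,.1036,.033,155.8)
p,d=shot('top','t7');p2,d2=shot('side','s7')
for n,D in(('top',d),('side',d2)):
    P=cloud(n,D).reshape(-1,3);r=np.hypot(P[:,0]-.5295,P[:,1]-.1035);a=np.degrees(np.arctan2(P[:,1]-.1035,P[:,0]-.5295))
    for k,m in(('tab',(r>.036)&(r<.058)&(abs(a+24)<8)),('ring',(r>.025)&(r<.029))):print(n,k,m.sum(),np.percentile(P[m,2],[10,50,90]).round(4))
q=lambda i:cv2.resize(i,None,fx=6,fy=6,interpolation=cv2.INTER_CUBIC)
a=cv2.imread('pics/t7.png');b=cv2.imread('pics/s7.png')
cv2.imwrite('pics/c7.png',np.hstack([q(a[175:245,285:350]),q(b[180:250,225:290])]))
```

```text
t 13.03 pos [0.7143 0.018  0.2131] yaw 155.71 tilt [-8.e-04  2.e-04 -1.e+00] F [-0.3  0.7  0.2] T [ 0.07 -0.01  0.07] open 1.003 g 0.0
row [0.5063 0.0062 0.4506] -0.0005 rows>= 6.502260826546431 0.012202312873013049
top tab 249 [0.0422 0.5943 0.5985]
top ring 403 [0.0408 0.5938 0.6166]
side tab 48 [0.0106 0.0294 0.0417]
side ring 167 [0.0158 0.0413 0.542 ]
```

View pics/c7.png

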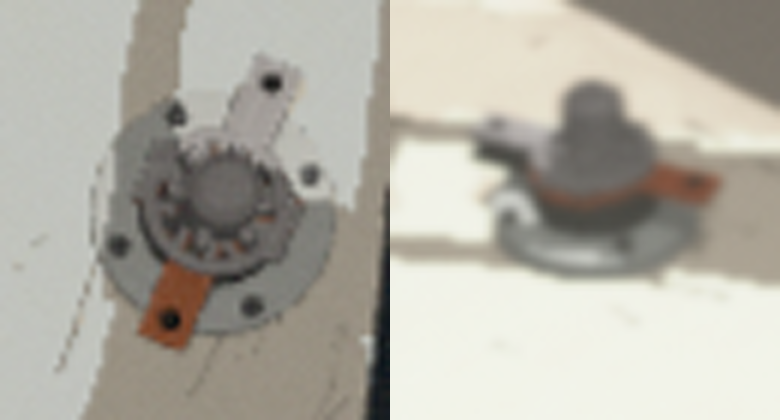

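Both plates are home. In the crop the steel tab dot is at (271,83), above the backing tab, and its top is at about 42 mm. The copper tab dot is opposite at (170,320).

```bash
python3 -c "
from bench import ctrl
print(ctrl.hand_in())"
```

```text
the job is handed in; nothing more can be done
None
```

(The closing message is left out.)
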